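# Seat the terminal block and show the board's underside to the inspection camera

### The arm

A 6-joint arm with a two-finger parallel gripper is mounted at the origin on a cart in front of the work surface, level with it; the furniture and walls round the work are solid. World frame = base frame: x ahead of the robot, y to its left, z up, the work surface at z = 0. Lengths are in m, angles in rad, forces in N, time in s.
With the tool pointing down it reaches from about 0.35 to 0.775 m from the base axis. Payload 5.5 kg.
Tool frame: the origin (TCP) lies at the very end of the fingers, on their centre line; the grasp point (between the pads) lies 19 mm behind it; z points along the fingers, y is the line along which they close (so a half turn about z gives the same grasp; the last joint's range is limited). The gripper opens to 85 mm and grips with 20 to 120 N. Pads are 22 mm wide; open, the fingers measure 114 mm over their backs; the gripper's body (76 mm by 85 mm) begins 54 mm behind the grasp point. The pads swing forward as they close: fully open they stand 13 mm farther back than shut.
Start: joints at [-1.339, 0.313, 0.046, 1.304, 0, 1.431], TCP at [0.209, -0.536, 0.231] pointing down, gripper open.
Joint ranges: [-2.76, 2.76], [-0.86, 1.69], [-1.03, 1.26], [-2.2, 2.34], [-1.47, 1.5], [-3.14, 3.14]. Speed limits (rad/s): [2.57, 2.57, 3.14, 3.14, 3.14, 3.14].

### API

Orientations are given as a unit quaternion [w, x, y, z].
In Python, from workcell import env gives the robot as it stands. The module is installed in compiled form; this text tells all that it offers.
- The arm moves only by the tool jog_arm, never from a script. Its arguments are lists of equal length, an entry for each row: "gripper": the opening, from 0 (shut) to 1 (fully open); "offset": the shift along the world's x, y, z in cm, a list of three; "twist": the turn about the world's z in degrees. In form: {"gripper": [gripper, ...], "offset": [[dx, dy, dz], ...], "twist": [twist, ...]}. A call has exactly 8 rows; each row is the pose to reach, as a shift and turn from the pose commanded when the call began; what a row does not reach only later rows make up. A row lasts 1/8 s, in which the tool goes at most 62.5 mm and 10.7 degrees, less where a joint would pass 70% of its speed; a pose out of reach is approached as far as the arm can. A call with a gripper value outside its range is refused whole. The fingers move at their own pace and stop on an object; "squeeze" is the grip in N (left out, the last holds). Time passes only in rows, so rows that repeat a pose let the fingers close, or fill a call up. It gives the time, the measured TCP pose, the force, the opening and the grip force at its end, in the units of the state.
- env.get_state(): the state, without advancing time (a new reading comes with each control period).
- env.read_camera(name): name is "side" or "top"; returns a dict with "image" (400x640x3 uint8, red, green, blue), "z_map" (400x640 float32, m along the optical axis (not along the pixel's ray), 0 where there is no reading), "fovy" (degrees; the focal length in pixels is half the picture's height over the tangent of half this angle, whatever the lens; pixels are square), "cx", "cy" (the principal point, pixels), "distortion" ([k1, k2, p1, p2, k3] as OpenCV has them; the pictures are not rectified), "cam_to_world" (4x4, takes a point from camera to world coordinates). Camera axes: x right, y up, looking along -z (the intrinsics and any distortion apply to the point x, -y, -z); pixel columns grow to the right and rows downward; lengths in m; the calibration is good to about 2 mm. A picture is of the moment at which its call begins.
- env.hand_in(): hands the job in; it is judged then, once.
The state is a dict: "clock": time; "joint_pos": joint angles; "qvel": joint speeds; "tau": joint torques, N m; "tcp_pos": TCP position; "orientation": TCP orientation; "wrist_force": force on the tool from outside, world axes, zero at the start; "ft_torque": the same for the moment, N m; "finger_gap": finger opening in m; "grip_force": force on a finger pad.
Only numpy, scipy, OpenCV 4.12 (cv2) and the standard library are available. Lean on these libraries where they do the work, as an engineer would, in place of code of your own. Each camera call takes 0.05 s, during which the arm holds its last target. There are 200 camera calls.

### The job

Press the green terminal block fully home on the circuit board while the board lies in its nest, then lift the board out and hold it in front of the inspection camera: underside square to the lens, centred 100 mm in front of it, component side up and the long edges level. Keep it still there and finish while holding it; do not touch the camera or shift the other things on the bench.

Things in the scene. Friction and masses are not known exactly. Their poses are not given: they have to be found in the camera images.
- nest: Fixed nest, left or right on the bench: aluminium base 86 x 124 x 8 mm; two black end posts 74 mm wide (along x), 34 to 52 mm either side of the centre along y, carry the board's short ends 40 mm above the bench. Lips rise 7 mm above the board's underside with 1.5 mm play. The 68 mm between the posts is open for fingers down to the base. Origin: centre of underside, z up.
- board: Green circuit board, 60 mm (x) by 85 mm (y); long edges at x = -30 and 30 mm. About 0.1 kg. Only its 2 mm sheet, 3 to 5 mm above the origin, bears (pins below are for show). Origin: centre, 3 mm under the sheet; z = component side. A black component is 16 mm high at x 16 to 27, y -12 to 12. In the nest: axes as the nest's, origin 37 mm above the bench. Grasp across x at y = 0.
- terminal (a joint): Travel of the green terminal block on its header on the board: about 0 as found, proud by 5 mm; 0.005 m fully home against a hard stop. It slides straight down along the board's -z with about 6 N of friction, no spring.
- terminal_top (a point): Centre of the terminal block's top face; the block is 52 mm (along the board's x) by 18 mm (along y) by 18 mm high and stands at y = +31 mm on the board, over one end post. Its top is 28.5 mm above the board's origin when proud, 23.5 mm when home. Axes as the board's.
- camera: Fixed inspection camera's stand: dark steel base plate 100 x 84 x 8 mm and bracket with two cheeks. Origin: on the bench under the lens; its -x looks roughly to the robot. It stands left or right (on the other side from the nest), turned up to 0.4 rad.
- camera_head: The camera in the stand: blue body 44 mm square, black lens in a white ring light 64 mm across; 92 mm long. Origin: centre of the lens's front face, 105 mm above the bench. z is the optical axis, out of the lens: up and, 30 degrees off vertical, towards the stand's -x. y is level, across the view.
- focus (a point): Point on the optical axis 100 mm in front of the lens, where the board's origin belongs; axes as the camera head's. The board's z shall lie along this z and the board's y along this y (either end may lead).
- dish: Bystander: the small white round dish; origin at the centre of its underside. Loose; leave it where it is.
- pliers: Bystander: the red-handled pliers; origin at the centre of its underside. Loose; leave it where it is.
- heat_sink: Bystander: the black heat sink; origin at the centre of its underside. Loose; leave it where it is.
- tape: Bystander: the amber tape roll; origin at the centre of its underside. Loose; leave it where it is.
- knob: Bystander: the black knob; origin at the centre of its underside. Loose; leave it where it is.
There are look-alikes about, which are no part of the job. Of the things like the board, leave any that is yellow; of the rest the smaller one is meant.

How it is judged:
On the way, in this order (a step that is already met when the one before it is completed fails the run):
1. the terminal block is pressed home while the board lies in the nest (value of joint terminal above 0.0043 m and distance of board from where it was at the start of the episode below 0.006 m), for 0.2 s.
2. the board is lifted out of the nest in the fingers (height (world z) of board above 0.09 m and contact force between the fingers and board above 1 N), for 0.2 s.
At the end, for the whole second after the job is handed in: Fingers hold the board still in the air, clear of nest and camera: origin within 15 mm of the focus point along each camera axis, component side up, z within 0.15 rad of the optical axis, long edges within 0.15 rad of the camera's y; terminal block home (joint above 4.3 mm) (x of board in the frame of focus between -0.015 and 0.015 m and y of board in the frame of focus between -0.015 and 0.015 m and z of board in the frame of focus between -0.015 and 0.015 m and angle between the z axis of board and the z axis of focus, either way round below 0.15 rad and angle between the y axis of board and the y axis of focus, either way round below 0.15 rad and angle between board's own z axis and vertical below 1 rad and value of joint terminal above 0.0043 m and contact force between the fingers and board above 1 N and height (world z) of board above 0.12 m and contact force between board and nest below 0.1 N and contact force between board and camera below 0.1 N and linear speed of board below 0.02 m/s and angular speed of board below 0.15 rad/s); the arm keeps its last pose, push and grip.
It fails at once if the camera or its stand is touched (contact force between camera and anything else above 1 N).
It fails at once if another loose thing on the bench is shifted by more than 30 mm (distance of any of dish, pliers, heat_sink, tape, knob from where it was at the start of the episode above 0.03 m).
It also fails if it takes over 51 s, if anything falls off the work surface, if the arm or the gripper's body presses on something with over 40 N, if the wrist force passes 120 N, or if a joint passes its speed limit or range.

## Working session

There is one attempt and no reset: what is moved stays moved. The work goes in short steps, Python scripts to look and compute and a tool call to move; the robot and the scene stay as the last step left them, time stands still between calls to the robot, and variables do not carry over. Pictures are saved under pics/ and viewed, at most 10 in all, crops included, and the job is handed in when it is done.

Besides the shell and the picture viewer there is one more tool, called after ">>>" by a JSON object that holds its "name" and its "arguments". jog_arm: Moves the arm, as the interface text tells. Its arguments: {"type":"object","properties":{"gripper":{"type":"array"},"offset":{"type":"array"},"twist":{"type":"array"},"squeeze":{"type":"number"}},"required":["gripper","offset","twist"]}

```bash
mkdir -p pics; cat > h.py <<'E'
import numpy as np, cv2
from workcell import env
def cam(n):
    c=env.read_camera(n); h=c['image'].shape[0]
    f=h/2/np.tan(np.radians(c['fovy'])/2)
    c['K']=np.array([[f,0,c['cx']],[0,f,c['cy']],[0,0,1.]]); c['D']=np.array(c['distortion'],float); c['T']=np.array(c['cam_to_world']); return c
def rays(c,uv):
    p=cv2.undistortPoints(np.asarray(uv,float).reshape(-1,1,2),c['K'],c['D']).reshape(-1,2)
    return np.c_[p[:,0],-p[:,1],-np.ones(len(p))]
def plane(c,uv,z):
    d=rays(c,uv)@c['T'][:3,:3].T; o=c['T'][:3,3]
    return o+d*((z-o[2])/d[:,2])[:,None]
def depth(c,uv):
    uv=np.asarray(uv).reshape(-1,2); i=np.round(uv).astype(int)
    zz=c['z_map'][i[:,1],i[:,0]]
    return (rays(c,uv)*zz[:,None])@c['T'][:3,:3].T+c['T'][:3,3]
def save(c,name,box=None,s=1):
    im=c['image'][:,:,::-1]
    if box: im=im[box[1]:box[3],box[0]:box[2]]
    cv2.imwrite('pics/'+name,cv2.resize(im,None,fx=s,fy=s,interpolation=cv2.INTER_CUBIC))
E
python3 - <<'E'
from h import *
import pickle
C={n:cam(n) for n in('top','side')}
pickle.dump(C,open('c0.pkl','wb'))
for n in C: save(C[n],n+'0.png'); print(n,C[n]['T'].round(3).tolist(),C[n]['fovy'])
print(env.get_state())
E
```

```text
top [[-0.009, 0.995, -0.1, 0.429], [-1.0, -0.008, 0.003, 0.004], [0.002, 0.1, 0.995, 1.412], [0.0, 0.0, 0.0, 1.0]] 46.550536036512234
side [[-0.998, -0.035, 0.053, 0.639], [0.063, -0.558, 0.827, 1.225], [0.001, 0.829, 0.559, 0.954], [0.0, 0.0, 0.0, 1.0]] 43.9883669481147
{'clock': 0.1, 'joint_pos': array([-1.33858729e+00,  3.13926895e-01,  4.50677007e-02,  1.30358892e+00,
        3.98721057e-05,  1.43122207e+00]), 'qvel': array([-0.00174287, -0.00288014,  0.00419581, -0.00103474,  0.00012204,
       -0.00055169]), 'tau': array([ 1.90896426e-03, -4.81726098e+01,  2.99243546e+01,  1.28018091e-02,
       -1.14571258e-04, -3.76708840e-06]), 'tcp_pos': array([ 0.20879355, -0.53525749,  0.23048695]), 'orientation': array([-8.25932191e-04,  9.82771512e-01,  1.84822814e-01, -1.83249565e-05]), 'wrist_force': array([ 0.59714056, -0.73748867, -0.03639188]), 'ft_torque': array([ 0.02122618, -0.02208344, -0.0153068 ]), 'grip_force': 0.0, 'finger_gap': 0.08558400764485162}
```

View pics/top0.png

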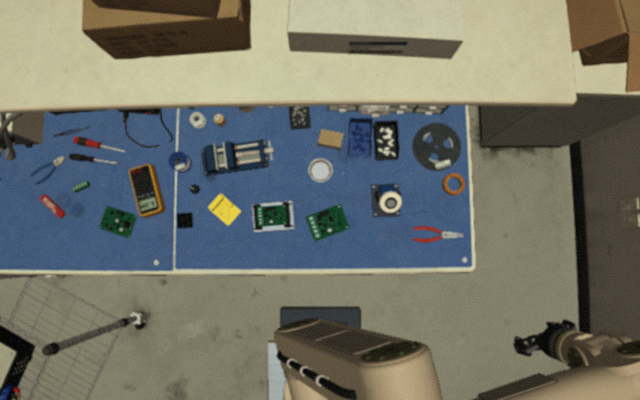

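View pics/side0.png

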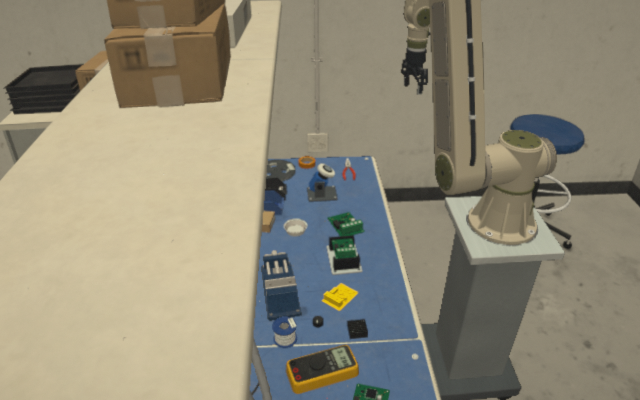

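```bash
python3 - <<'E'
from h import *
import pickle
C=pickle.load(open('c0.pkl','rb')); t=C['top'];s=C['side']
a=cv2.resize(t['image'][165:255,200:420],None,fx=3.6,fy=3.6,interpolation=cv2.INTER_CUBIC)
b=cv2.resize(s['image'][150:315,260:380],None,fx=1.63,fy=1.63,interpolation=cv2.INTER_CUBIC)
o=np.zeros((600,800,3),np.uint8); o[:a.shape[0],:a.shape[1]]=a[:,:800]; o[330:330+b.shape[0],:b.shape[1]]=b[:270]
cv2.imwrite('pics/crop1.png',o[:,:,::-1])
for uv in [(273,216),(327,222),(390,202),(378,190),(387,213),(186,220),(194,188),(320,170),(350,40),(350,100),(500,100),(454,184),(440,235),(224,209),(117,221),(273,225),(250,216)]: print(uv,depth(t,uv)[0].round(3))
E
```

```text
(273, 216) [0.525 0.137 0.039]
(327, 222) [ 0.508 -0.024  0.007]
(390, 202) [ 0.557 -0.2    0.11 ]
(378, 190) [ 0.597 -0.172  0.067]
(387, 213) [ 0.534 -0.206  0.008]
(186, 220) [0.517 0.403 0.016]
(194, 188) [0.615 0.381 0.013]
(320, 170) [ 0.668 -0.004  0.001]
(350, 40) [ 0.783 -0.054  0.657]
(350, 100) [ 0.696 -0.056  0.596]
(500, 100) [ 0.697 -0.334  0.594]
(454, 184) [ 0.623 -0.419 -0.003]
(440, 235) [ 0.465 -0.367  0.007]
(224, 209) [0.55  0.29  0.003]
(117, 221) [0.515 0.621 0.012]
(273, 225) [0.499 0.137 0.04 ]
(250, 216) [0.528 0.21  0.002]
```

View pics/crop1.png

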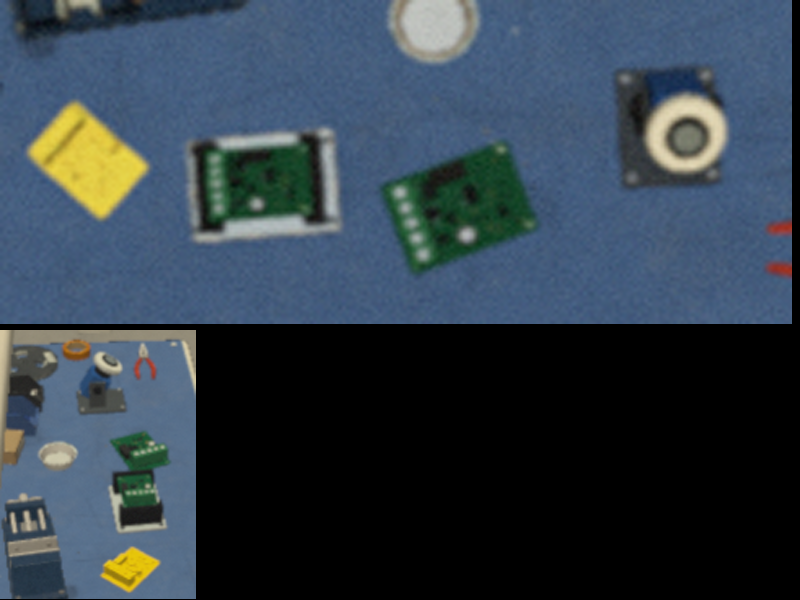

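Candidates: yellow (224,209), which is excluded; green on the bench (327,222), which is the larger; green in the nest (273,216), which is the smaller and lies in the nest. The last is the one meant. The crop shows its terminal block on the left (world +y). The inspection camera is at (387,200), facing up and towards the robot.

```bash
cat > m.py <<'E'
from h import *
import pickle
C=pickle.load(open('c0.pkl','rb')); t=C['top'];s=C['side']
def mask(c,f,box):
    hsv=cv2.cvtColor(c['image'],cv2.COLOR_RGB2HSV).astype(int); m=f(hsv[...,0],hsv[...,1],hsv[...,2])
    k=np.zeros_like(m); k[box[1]:box[3],box[0]:box[2]]=1; m=(m&k).astype(np.uint8)
    n,l,st,_=cv2.connectedComponentsWithStats(m); 
    return l,st
def pts(m): v,u=np.nonzero(m); return np.c_[u,v].astype(float)
def rect(P): 
    r=cv2.minAreaRect((P[:,:2]*1000).astype(np.float32)); return np.round(r[0],1),np.round(r[1],1),round(r[2],1)
white=lambda h,s,v:((s<70)&(v>120)).astype(int)
l,st=mask(t,white,(245,195,300,240)); print('w',st[1:,4])
P=np.vstack([pts(l==i) for i in range(1,len(st)) if st[i,4]>15]); Q=depth(t,P); Q=Q[Q[:,2]<.02]; print('nest base',len(Q),rect(plane(t,P[depth(t,P)[:,2]<.02],.008)))
green=lambda h,s,v:((h>50)&(h<88)&(s>80)).astype(int)
for nm,b,z in(('nest',(245,195,300,240),.042),('loose',(300,200,355,245),.007)):
    l,st=mask(t,green,b); i=1+st[1:,4].argmax(); P=pts(l==i); print('green',nm,len(P),rect(plane(t,P,z)))
for nm,c,b in(('top',t,(370,180,410,222)),('side',s,(310,158,340,185))):
    cream=lambda h,s,v:((v>150)&(s<90)).astype(int)
    l,st=mask(c,cream,b); i=1+st[1:,4].argmax(); P=pts(l==i); Q=depth(c,P)
    med=np.median(Q,0); Q=Q[np.linalg.norm(Q-med,axis=1)<.05]; m=Q.mean(0)
    e=cv2.fitEllipse(np.array(max(cv2.findContours((l==i).astype(np.uint8),0,1)[0],key=cv2.contourArea)))
    for _ in range(3):
        m=Q.mean(0);n=np.linalg.svd(Q-m)[2][2]; n*=np.sign(n[2]); d=(Q-m)@n; Q=Q[abs(d)<.006]
    print('ring',nm,len(Q),m.round(4),n.round(3),'tilt',np.degrees(np.arccos(n[2])).round(1),'ell',np.round(e[0],1),np.round(e[1],1),plane(c,[e[0]],.105)[0].round(4))
dark=lambda h,s,v:((v<75)).astype(int)
l,st=mask(t,dark,(366,178,410,222)); P=pts(l>0); Q=depth(t,P); P=P[Q[:,2]<.015]; print('stand base',len(P),rect(plane(t,P,.008)))
print('wall',depth(s,[(350,120),(440,130)]).round(2).tolist())
E
python3 m.py
```

```text
w [ 90 286  45   6   3   4   4   5   8]
nest base 396 (array([527.2, 140.8]), array([ 90.6, 128.3]), 3.9)
green nest 501 (array([526.6, 141.2]), array([62.7, 90.6]), 3.8)
green loose 781 (array([507.7, -24.1]), array([ 78.3, 111.8]), 20.1)
ring top 219 [ 0.5599 -0.2001  0.1033] [-0.486 -0.028  0.873] tilt 29.2 ell [390.3 201.7] [19.6 21.1] [ 0.5585 -0.2016  0.105 ]
ring side 79 [ 0.5598 -0.1862  0.1029] [-0.473  0.011  0.881] tilt 28.3 ell [325.7 169.5] [ 8.7 17.2] [ 0.5592 -0.1899  0.105 ]
stand base 209 (array([ 571.6, -204. ]), array([85.7, 94.9]), 88.8)
wall [[0.37, -1.24, -0.22], [0.25, 0.01, 0.34]]
```

>>> {"name": "jog_arm", "arguments": {"gripper": [1, 1, 1, 1, 1, 1, 1, 1], "offset": [[2, -5, 0], [4, -10, 0], [6, -15, 0], [8, -20, 0], [10, -25, 0], [10, -30, 0], [10, -30, 0], [10, -30, 0]], "twist": [0, 0, 0, 0, 0, 0, 0, 0]}}

```text
clock: 1.1
tcp_pos: [0.2957, -0.8003, 0.2121]
orientation: [0.024, 0.983, 0.185, 0.003]
wrist_force: [-0.4, -0.5, 0.4]
finger_gap: 0.0856
grip_force: 0.0
```

```bash
python3 -c "
from h import *
s=env.get_state();print(s['clock'],s['tcp_pos'].round(3),s['orientation'].round(3),s['joint_pos'].round(3))"
```

```text
1.1 [ 0.296 -0.8    0.212] [0.024 0.983 0.185 0.003] [-1.312  1.026  1.265  1.761  0.003  1.458]
```

>>> {"name": "jog_arm", "arguments": {"gripper": [1, 1, 1, 1, 1, 1, 1, 1], "offset": [[0, 5, 0], [0, 10, 0], [0, 15, 0], [0, 20, 0], [0, 25, 0], [0, 30, 0], [0, 30, 0], [0, 30, 0]], "twist": [0, 0, 0, 0, 0, 0, 0, 0]}}

```text
clock: 2.1
tcp_pos: [0.2966, -0.5014, 0.2152]
orientation: [0.027, 0.982, 0.185, 0.004]
wrist_force: [0.1, -0.5, -0.0]
finger_gap: 0.085
grip_force: 0.0
```

```bash
python3 -c "
from h import *
s=env.get_state();print(s['clock'],s['tcp_pos'].round(3),s['orientation'].round(3),s['joint_pos'].round(3))"
```

```text
2.1 [ 0.297 -0.501  0.215] [0.027 0.982 0.185 0.004] [-1.173  0.288 -0.03   1.199 -0.004  1.596]
```

>>> {"name": "jog_arm", "arguments": {"gripper": [0, 0, 0, 0, 0, 0, 0, 0], "offset": [[1.9, 5.7, 0], [3.8, 11.4, 0], [5.7, 17.1, 0], [7.6, 22.8, 0], [9.5, 28.5, 0], [11.4, 34.2, 0], [13.3, 39.9, 0], [15.2, 45.6, 0]], "twist": [9, 18, 27, 36, 45, 54, 63, 72.6]}}

```text
clock: 3.1
tcp_pos: [0.4504, -0.0434, 0.2134]
orientation: [0.019, 0.681, 0.732, 0.017]
wrist_force: [0.9, -1.0, -0.1]
finger_gap: 0.0004
grip_force: 0.0
```

```bash
cat > st.py <<'E'
from h import *
from scipy.spatial.transform import Rotation as R
s=env.get_state();q=s['orientation'];M=R.from_quat(np.r_[q[1:],q[0]]).as_matrix()
print(round(s['clock'],2),s['tcp_pos'].round(4),'z',M[:,2].round(3),'y',M[:,1].round(3),'yaw_y',np.degrees(np.arctan2(M[1,1],M[0,1])).round(1),'tilt',np.degrees(np.arccos(-M[2,2])).round(1),'lean',np.degrees(np.arctan2(M[1,2],M[0,2])).round(0),s['joint_pos'].round(3),'F',s['wrist_force'].round(1),s['ft_torque'].round(2),'gap',round(s['finger_gap'],4),s['grip_force'])
E
python3 st.py
```

```text
3.1 [ 0.4504 -0.0434  0.2134] z [ 0.051 -0.    -0.999] y [0.996 0.072 0.051] yaw_y 4.2 tilt 2.9 lean -0.0 [-0.283  0.041 -0.332  1.148  0.014  1.216] F [ 0.9 -1.  -0.1] [-0.01 -0.03  0.02] gap 0.0004 0.0
```

>>> {"name": "jog_arm", "arguments": {"gripper": [0, 0, 0, 0, 0, 0, 0, 0], "offset": [[1.9, 5.4, 0], [3.8, 10.8, 0], [5.6, 16.2, -3], [7.5, 21.5, -6], [7.5, 21.5, -10], [7.5, 21.5, -13], [7.5, 21.5, -13.8], [7.5, 21.5, -13.8]], "twist": [0, 0, 0, 0, 0, 0, 0, 0]}}

```text
clock: 4.1
tcp_pos: [0.524, 0.1707, 0.0743]
orientation: [0.017, 0.683, 0.73, 0.017]
wrist_force: [0.5, 0.1, 1.0]
finger_gap: -0.0004
grip_force: 0.0
```

```bash
python3 st.py; python3 - <<'E'
from h import *
c=cam('top'); save(c,'top1.png',(225,150,345,240),5)
c=cam('side'); save(c,'side1.png',(300,180,400,280),5)
a=cv2.imread('pics/top1.png');b=cv2.imread('pics/side1.png'); o=np.zeros((500,800,3),np.uint8); o[:375,:500]=cv2.resize(a,(500,375)); o[:300,500:]=cv2.resize(b,(300,300)); cv2.imwrite('pics/v1.png',o)
E
```

```text
4.1 [0.524  0.1707 0.0743] z [ 0.048  0.001 -0.999] y [0.997 0.067 0.048] yaw_y 3.9 tilt 2.7 lean 1.0 [ 0.173  0.331 -0.335  0.858 -0.007  1.677] F [0.5 0.1 1. ] [0.01 0.05 0.06] gap -0.0004 0.0
```

View pics/v1.png

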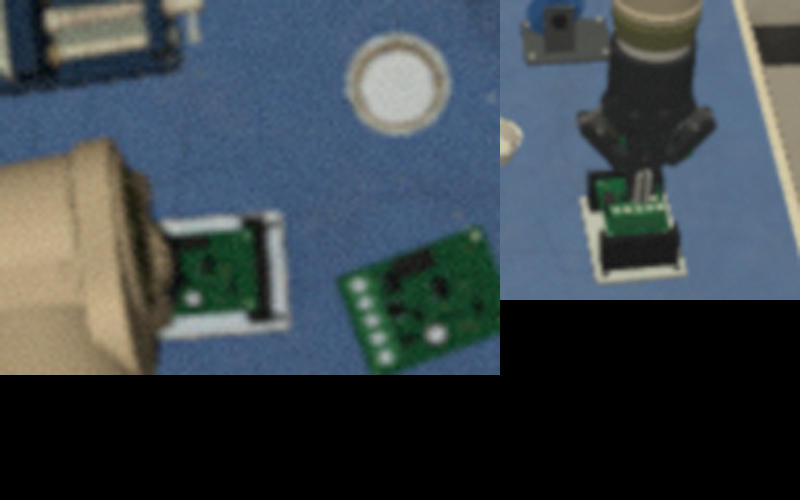

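The shut fingers stand over the middle of the terminal block (side view about (640,200), block at (640,215)). I press now.

>>> {"name": "jog_arm", "arguments": {"gripper": [0, 0, 0, 0, 0, 0, 0, 0], "offset": [[0, 0, -0.5], [0, 0, -0.9], [0, 0, -1.1], [0, 0, -1.3], [0, 0, -1.5], [0, 0, -1.6], [0, 0, -1.7], [0, 0, -1.7]], "twist": [0, 0, 0, 0, 0, 0, 0, 0]}}

```text
clock: 5.2
tcp_pos: [0.5234, 0.171, 0.0601]
orientation: [0.018, 0.682, 0.731, 0.017]
wrist_force: [-8.6, -2.3, 22.5]
finger_gap: -0.0001
grip_force: 11.9
```

```bash
python3 st.py
```

```text
5.2 [0.5234 0.171  0.0601] z [ 0.05   0.001 -0.999] y [0.996 0.068 0.05 ] yaw_y 3.9 tilt 2.9 lean 1.0 [ 0.174  0.343 -0.357  0.822 -0.008  1.677] F [-8.6 -2.3 22.5] [-0.45  1.55  0.01] gap -0.0001 11.892703732628433
```

>>> {"name": "jog_arm", "arguments": {"gripper": [0, 0, 0.3, 1, 1, 1, 1, 1], "offset": [[0, 0, -0.1], [0, 0, -0.1], [0, 0, 3], [0, 0, 7], [0.4, -3, 7], [0.4, -3, 7], [0.4, -3, 7], [0.4, -3, 7]], "twist": [0, 0, 0, 0, 0, 0, 0, 0]}}

```text
clock: 6.2
tcp_pos: [0.5261, 0.1415, 0.1262]
orientation: [0.016, 0.682, 0.731, 0.016]
wrist_force: [0.2, 0.6, -0.4]
finger_gap: 0.0853
grip_force: 0.0
```

```bash
python3 st.py; python3 - <<'E'
from h import *
c=cam('side'); save(c,'v2.png',(300,180,400,280),6)
E
```

```text
6.2 [0.5261 0.1415 0.1262] z [ 0.046  0.001 -0.999] y [0.997 0.069 0.045] yaw_y 3.9 tilt 2.6 lean 1.0 [ 0.118  0.275 -0.273  0.978 -0.004  1.62 ] F [ 0.2  0.6 -0.4] [ 0.06  0.03 -0.  ] gap 0.0853 0.0
```

View pics/v2.png

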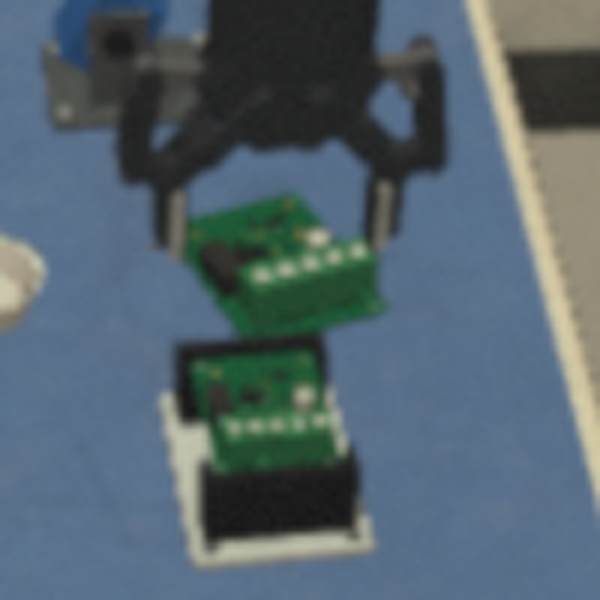

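>>> {"name": "jog_arm", "arguments": {"gripper": [1, 1, 1, 1, 0.6, 0.3, 0, 0], "offset": [[0.2, 0, -4], [0.2, 0, -8], [0.2, 0, -10.7], [0.2, 0, -10.7], [0.2, 0, -10.7], [0.2, 0, -10.7], [0.2, 0, -10.7], [0.2, 0, -10.7]], "twist": [0, 0, 0, 0, 0, 0, 0, 0], "squeeze": 70}}

```text
clock: 7.25
tcp_pos: [0.5299, 0.1413, 0.022]
orientation: [0.018, 0.682, 0.731, 0.018]
wrist_force: [-2.9, 0.7, 4.9]
finger_gap: 0.0569
grip_force: 73.0
```

```bash
python3 st.py
```

```text
7.25 [0.5299 0.1413 0.022 ] z [ 0.05   0.001 -0.999] y [0.996 0.068 0.05 ] yaw_y 3.9 tilt 2.9 lean 2.0 [ 0.117  0.382 -0.409  0.73  -0.004  1.619] F [-2.9  0.7  4.9] [0.04 0.33 0.03] gap 0.0569 72.98249697312713
```

>>> {"name": "jog_arm", "arguments": {"gripper": [0, 0, 0, 0, 0, 0, 0, 0], "offset": [[0, 0, 0.5], [0, 0, 1.5], [0, 0, 4], [0, 0, 8], [0, 0, 12], [0, 0, 15], [0, 0, 15], [0, 0, 15]], "twist": [0, 0, 0, 0, 0, 0, 0, 0]}}

```text
clock: 8.25
tcp_pos: [0.5282, 0.1409, 0.1692]
orientation: [0.017, 0.682, 0.731, 0.016]
wrist_force: [-0.2, 0.2, -1.2]
finger_gap: 0.0565
grip_force: 74.5
```

```bash
python3 st.py; python3 - <<'E'
from h import *
c=cam('side'); save(c,'v3.png',(290,120,410,220),6)
E
```

```text
8.25 [0.5282 0.1409 0.1692] z [ 0.046  0.001 -0.999] y [0.997 0.068 0.046] yaw_y 3.9 tilt 2.6 lean 1.0 [ 0.116  0.248 -0.198  1.079 -0.005  1.619] F [-0.2  0.2 -1.2] [-0.01  0.13  0.  ] gap 0.0565 74.52906232327223
```

View pics/v3.png

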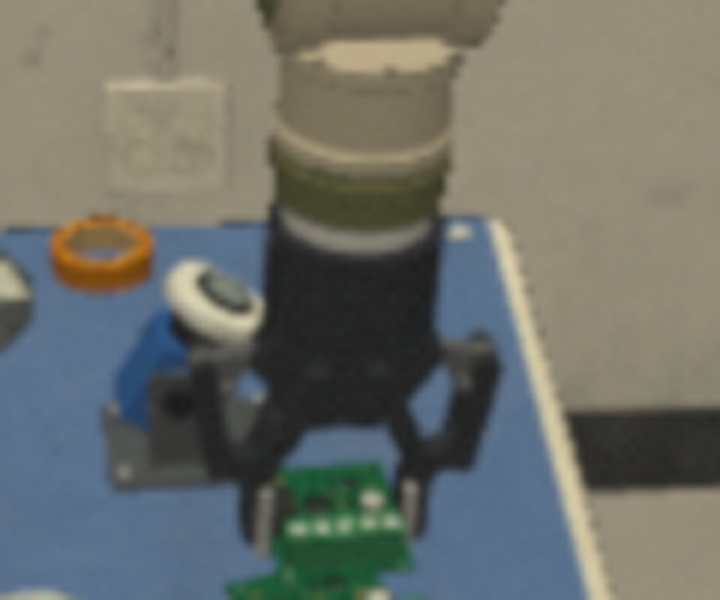

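>>> {"name": "jog_arm", "arguments": {"gripper": [0, 0, 0, 0, 0, 0, 0, 0], "offset": [[-2, -5, 3], [-4, -10, 6], [-6, -15.5, 9], [-8, -21, 11], [-10, -26.5, 12], [-12, -32, 12], [-14, -37.5, 12], [-16, -43, 12]], "twist": [-9, -18, -27, -36, -45, -54, -64, -74]}}

```text
clock: 9.3
tcp_pos: [0.3673, -0.2902, 0.2883]
orientation: [0.022, 0.985, 0.17, 0.002]
wrist_force: [2.0, -0.2, -1.7]
finger_gap: 0.0561
grip_force: 74.8
```

>>> {"name": "jog_arm", "arguments": {"gripper": [0, 0, 0, 0, 0, 0, 0, 0], "offset": [[-2, -5.5, 0], [-4, -11, 0], [-6.5, -17, 0], [-9, -23.5, 0], [-7, -29, 0], [-5, -35, 0], [-3, -40, 0], [-1, -46, 0]], "twist": [0, 0, 0, 0, 0, 0, 0, 0]}}

```text
clock: 10.3
tcp_pos: [0.3494, -0.7243, 0.2853]
orientation: [0.025, 0.985, 0.173, 0.004]
wrist_force: [1.4, -1.9, -0.8]
finger_gap: 0.0565
grip_force: 74.8
```

```bash
python3 st.py
```

```text
10.3 [ 0.3494 -0.7243  0.2853] z [ 0.016 -0.049 -0.999] y [ 0.34  -0.939  0.051] yaw_y -70.1 tilt 2.9 lean -72.0 [-1.22   0.867  1.122  1.774 -0.002  1.574] F [ 1.4 -1.9 -0.8] [-0.06  0.02  0.05] gap 0.0565 74.82582913711667
```

>>> {"name": "jog_arm", "arguments": {"gripper": [0, 0, 0, 0, 0, 0, 0, 0], "offset": [[2, -5.8, 0], [4, -11.5, 0], [6, -17, 0], [8, -23, 0], [10, -29, 0], [12, -35, 0], [14, -40, 0], [16, -46, 0]], "twist": [0, 0, 0, 0, 0, 0, 0, 0]}}

```text
clock: 11.3
tcp_pos: [0.3643, -0.8245, 0.1834]
orientation: [0.061, 0.983, 0.173, 0.011]
wrist_force: [0.9, -0.2, -1.2]
finger_gap: 0.0567
grip_force: 75.2
```

```bash
python3 st.py
```

```text
11.3 [ 0.3643 -0.8245  0.1834] z [ 0.043 -0.115 -0.992] y [ 0.338 -0.933  0.123] yaw_y -70.1 tilt 7.1 lean -70.0 [-1.245  1.064  1.264  1.647  0.003  1.55 ] F [ 0.9 -0.2 -1.2] [ 0.13  0.04 -0.01] gap 0.0567 75.20326875150204
```

>>> {"name": "jog_arm", "arguments": {"gripper": [0, 0, 0, 0, 0, 0, 0, 0], "offset": [[2, -5.7, 1], [4, -11.5, 2], [6, -17, 3], [8, -23, 4], [10, -29, 5], [12, -34, 6], [14, -40, 7], [16, -45, 8]], "twist": [0, 0, 0, 0, 0, 0, 0, 0]}}

```text
clock: 12.3
tcp_pos: [0.3683, -0.8815, 0.1356]
orientation: [0.096, 0.98, 0.172, 0.018]
wrist_force: [1.3, 0.3, -1.3]
finger_gap: 0.0563
grip_force: 75.2
```

```bash
python3 st.py
```

```text
12.3 [ 0.3683 -0.8815  0.1356] z [ 0.068 -0.183 -0.981] y [ 0.334 -0.922  0.195] yaw_y -70.1 tilt 11.2 lean -69.0 [-1.262  1.126  1.264  1.513  0.01   1.533] F [ 1.3  0.3 -1.3] [ 0.19  0.09 -0.06] gap 0.0563 75.20688213407993
```

>>> {"name": "jog_arm", "arguments": {"gripper": [0, 0, 0, 0, 0, 0, 0, 0], "offset": [[2, -5.3, 2.5], [4, -10.5, 5], [6, -16, 7.5], [8, -21, 10], [10, -26.5, 12.5], [12, -32, 15], [13.5, -37, 17.5], [15, -42, 20]], "twist": [0, 0, 0, 0, 0, 0, 0, 0]}}

```text
clock: 13.3
tcp_pos: [0.3696, -0.9093, 0.1571]
orientation: [0.132, 0.976, 0.171, 0.025]
wrist_force: [0.3, -0.2, -0.1]
finger_gap: 0.057
grip_force: 75.2
```

```bash
python3 st.py
```

```text
13.3 [ 0.3696 -0.9093  0.1571] z [ 0.094 -0.25  -0.964] y [ 0.328 -0.906  0.267] yaw_y -70.1 tilt 15.5 lean -69.0 [-1.271  1.11   1.264  1.455  0.016  1.525] F [ 0.3 -0.2 -0.1] [ 0.26  0.09 -0.02] gap 0.057 75.21057765930891
```

>>> {"name": "jog_arm", "arguments": {"gripper": [0, 0, 0, 0, 0, 0, 0, 0], "offset": [[2, -5.3, 2.5], [4, -10.5, 5], [6, -16, 7.5], [8, -21, 10], [10, -26.5, 12.5], [12, -32, 15], [13.5, -37, 17.5], [15, -42, 20]], "twist": [0, 0, 0, 0, 0, 0, 0, 0]}}

```text
clock: 14.3
tcp_pos: [0.3733, -0.9376, 0.176]
orientation: [0.169, 0.97, 0.17, 0.031]
wrist_force: [0.5, -0.0, -0.6]
finger_gap: 0.0566
grip_force: 75.2
```

>>> {"name": "jog_arm", "arguments": {"gripper": [0, 0, 0, 0, 0, 0, 0, 0], "offset": [[2, -5.3, 2.5], [4, -10.5, 5], [6, -16, 7.5], [8, -21, 10], [10, -26.5, 12.5], [12, -32, 15], [13.5, -37, 17.5], [15, -42, 20]], "twist": [0, 0, 0, 0, 0, 0, 0, 0]}}

```text
clock: 15.3
tcp_pos: [0.3785, -0.9658, 0.1937]
orientation: [0.205, 0.963, 0.169, 0.037]
wrist_force: [0.2, -0.1, -1.5]
finger_gap: 0.0565
grip_force: 75.2
```

```bash
python3 st.py
```

```text
15.3 [ 0.3785 -0.9658  0.1937] z [ 0.141 -0.382 -0.913] y [ 0.31  -0.859  0.407] yaw_y -70.1 tilt 24.0 lean -70.0 [-1.282  1.093  1.264  1.323  0.027  1.518] F [ 0.2 -0.1 -1.5] [ 0.43  0.18 -0.05] gap 0.0565 75.21420668810606
```

>>> {"name": "jog_arm", "arguments": {"gripper": [0, 0, 0, 0, 0, 0, 0, 0], "offset": [[2, -5.3, 2.5], [4, -10.5, 5], [6, -16, 7.5], [8, -21, 10], [10, -26.5, 12.5], [12, -32, 15], [13.5, -37, 17.5], [15, -42, 20]], "twist": [0, 0, 0, 0, 0, 0, 0, 0]}}

```text
clock: 16.3
tcp_pos: [0.3849, -0.9936, 0.2108]
orientation: [0.241, 0.955, 0.167, 0.044]
wrist_force: [-0.1, -1.1, -1.2]
finger_gap: 0.0566
grip_force: 75.2
```

>>> {"name": "jog_arm", "arguments": {"gripper": [0, 0, 0, 0, 0, 0, 0, 0], "offset": [[2, -5.3, 2.5], [4, -10.5, 5], [6, -16, 7.5], [8, -21, 10], [10, -26.5, 12.5], [12, -32, 15], [13.5, -37, 17.5], [15, -42, 20]], "twist": [0, 0, 0, 0, 0, 0, 0, 0]}}

```text
clock: 17.3
tcp_pos: [0.3918, -1.0206, 0.228]
orientation: [0.276, 0.946, 0.166, 0.049]
wrist_force: [-0.3, -0.2, -1.1]
finger_gap: 0.0563
grip_force: 75.2
```

```bash
python3 st.py
```

```text
17.3 [ 0.3918 -1.0206  0.228 ] z [ 0.185 -0.505 -0.843] y [ 0.286 -0.793  0.538] yaw_y -70.2 tilt 32.5 lean -70.0 [-1.287  1.089  1.264  1.179  0.036  1.518] F [-0.3 -0.2 -1.1] [ 0.54  0.2  -0.02] gap 0.0563 75.21975416690111
```

>>> {"name": "jog_arm", "arguments": {"gripper": [0, 0, 0, 0, 0, 0, 0, 0], "offset": [[-1, 5.7, 1], [-2, 11.5, 2], [-3, 17.5, 3], [-3, 23.5, 4.5], [-2, 29.5, 6], [-1, 35, 8], [0, 41, 10], [1, 47, 12]], "twist": [0, 9, 18, 27, 36, 46, 56, 65]}}

```text
clock: 18.3
tcp_pos: [0.3952, -0.5879, 0.3366]
orientation: [0.206, 0.707, 0.649, 0.19]
wrist_force: [0.9, -1.3, -1.7]
finger_gap: 0.0568
grip_force: 75.2
```

```bash
python3 st.py
```

```text
18.3 [ 0.3952 -0.5879  0.3366] z [ 0.536 -0.045 -0.843] y [ 0.84  -0.071  0.538] yaw_y -4.9 tilt 32.6 lean -5.0 [-1.313  0.339  0.216  1.237  0.532  0.4  ] F [ 0.9 -1.3 -1.7] [ 0.03  0.55 -0.03] gap 0.0568 75.22383403033018
```

>>> {"name": "jog_arm", "arguments": {"gripper": [0, 0, 0, 0, 0, 0, 0, 0], "offset": [[1.5, 5.5, 0], [3, 11, 0], [4.5, 16.5, 0], [6, 22, 0], [7.5, 27.5, 0], [9, 33, -1], [10.5, 38, -2], [10.5, 38.5, -3.5]], "twist": [2, 5, 5, 5, 5, 5, 5, 5]}}

```text
clock: 19.3
tcp_pos: [0.5011, -0.2011, 0.3015]
orientation: [0.199, 0.677, 0.68, 0.199]
wrist_force: [-1.3, 0.5, -0.6]
finger_gap: 0.0567
grip_force: 75.2
```

```bash
python3 st.py; python3 - <<'E'
from h import *
a=cam('top');b=cam('side'); import pickle; pickle.dump((a,b),open('c2.pkl','wb'))
save(a,'a.png',(330,150,430,250),4); save(b,'b.png',(290,100,390,200),4)
cv2.imwrite('pics/v4.png',np.hstack([cv2.imread('pics/a.png'),cv2.imread('pics/b.png')]))
E
```

```text
19.3 [ 0.5011 -0.2011  0.3015] z [ 0.54   0.002 -0.842] y [0.842 0.003 0.54 ] yaw_y 0.2 tilt 32.7 lean 0.0 [-0.741 -0.159 -0.449  0.839  0.375  0.912] F [-1.3  0.5 -0.6] [-0.03  0.59 -0.  ] gap 0.0567 75.22354949265718
```

View pics/v4.png

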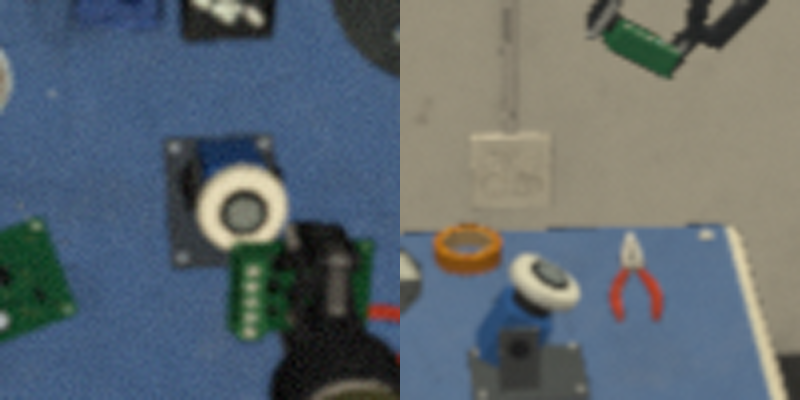

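The top view shows the board held with its terminal end at about (392,222) and its bare end at about (421,216). The side view shows it tilted like the lens. I check its pose with depth.

```bash
python3 - <<'E'
from m import *
t,s=pickle.load(open('c2.pkl','rb'))
g=lambda h,s,v:((h>50)&(h<88)&(s>80)).astype(int)
ex=np.array([.842,0,.54]);
def R(a): a=np.radians(a);return np.array([[np.cos(a),0,-np.sin(a)],[0,1,0],[np.sin(a),0,np.cos(a)]])  # cols: board axes
B=R(29.6); o=np.array([.492,-.201,.314])
l,st=mask(t,g,(380,205,430,240)); P=pts(l>0); Q=depth(t,P); k=(Q[:,2]>.25)&(Q[:,2]<.4); Q=Q[k]; L=(Q-o)@B*1000
print(len(L)); 
for nm,sel in(('term top',(L[:,1]>24)&(L[:,1]<38)&(L[:,2]>15)&(abs(L[:,0])<24)),('bare end',(L[:,1]<-18)&(L[:,2]<12))):
    q=L[sel]; print(nm,len(q),q.mean(0).round(1),q.min(0).round(1),q.max(0).round(1))
    A=np.c_[q[:,0],q[:,1],np.ones(len(q))]; print(' slopes',np.linalg.lstsq(A,q[:,2],rcond=None)[0].round(3))
print('all',np.percentile(L,[1,99],axis=0).round(1).tolist())
l,st=mask(s,g,(335,100,365,125)); P=pts(l>0); Q=depth(s,P); k=(Q[:,2]>.25)&(Q[:,2]<.4); L=(Q[k]-o)@B*1000
print('side',len(L),np.percentile(L,[2,50,98],axis=0).round(1).tolist())
q=Q[k]; c=cv2.minAreaRect((q[:,[0,2]]*1000).astype(np.float32)); print(c)
E
```

```text
w [ 90 286  45   6   3   4   4   5   8]
nest base 396 (array([527.2, 140.8]), array([ 90.6, 128.3]), 3.9)
green nest 501 (array([526.6, 141.2]), array([62.7, 90.6]), 3.8)
green loose 781 (array([507.7, -24.1]), array([ 78.3, 111.8]), 20.1)
ring top 219 [ 0.5599 -0.2001  0.1033] [-0.486 -0.028  0.873] tilt 29.2 ell [390.3 201.7] [19.6 21.1] [ 0.5585 -0.2016  0.105 ]
ring side 79 [ 0.5598 -0.1862  0.1029] [-0.473  0.011  0.881] tilt 28.3 ell [325.7 169.5] [ 8.7 17.2] [ 0.5592 -0.1899  0.105 ]
stand base 209 (array([ 571.6, -204. ]), array([85.7, 94.9]), 88.8)
wall [[0.37, -1.24, -0.22], [0.25, 0.01, 0.34]]
341
term top 48 [ 0.6 29.8 22.6] [-23.4  24.1  20. ] [23.  37.9 26.2]
 slopes [-0.029  0.025 21.899]
bare end 62 [  6.9 -36.8   4.6] [-22.2 -42.5   0.5] [ 30.  -31.5   9.4]
 slopes [-1.000e-03  1.300e-02  5.062e+00]
all [[-26.8, -40.6, 1.1], [30.2, 41.9, 67.0]]
side 119 [[-34.7, 10.2, 0.9], [1.8, 39.9, 11.6], [24.9, 46.4, 22.2]]
((479.1784973144531, 320.175048828125), (69.2269287109375, 24.618928909301758), 34.333072662353516)
```

>>> {"name": "jog_arm", "arguments": {"gripper": [0, 0, 0, 0, 0, 0, 0, 0], "offset": [[0.4, 0, -2.5], [0.8, 0, -5], [1.2, 0, -7.5], [1.5, 0, -9.5], [1.7, 0, -11.2], [1.7, 0, -12.1], [1.7, 0, -12.1], [1.7, 0, -12.1]], "twist": [0, 0, 0, 0, 0, 0, 0, 0]}}

```text
clock: 20.4
tcp_pos: [0.518, -0.2053, 0.1803]
orientation: [0.198, 0.679, 0.678, 0.199]
wrist_force: [-0.2, 0.0, -1.1]
finger_gap: 0.0565
grip_force: 75.2
```

```bash
python3 st.py; python3 - <<'E'
from h import *
a=cam('top');b=cam('side')
save(a,'a.png',(330,150,430,250),4); save(b,'b.png',(290,100,390,200),4)
cv2.imwrite('pics/v5.png',np.hstack([cv2.imread('pics/a.png'),cv2.imread('pics/b.png')]))
E
```

```text
20.4 [ 0.518  -0.2053  0.1803] z [ 0.539 -0.    -0.842] y [ 0.842 -0.002  0.539] yaw_y -0.2 tilt 32.6 lean -0.0 [-0.719 -0.046 -0.663  0.505  0.363  0.938] F [-0.2  0.  -1.1] [-0.05  0.57 -0.05] gap 0.0565 75.21603282541037
```

View pics/v5.png

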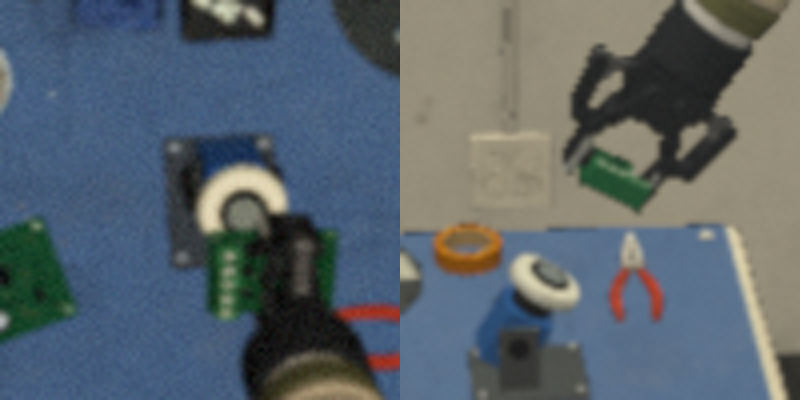

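The board sits in front of the lens along its axis (ring at (243,212) in the left half; board at (617,180) against ring at (545,280) in the right half). I correct y by 6 mm, settle and hand in.

>>> {"name": "jog_arm", "arguments": {"gripper": [0, 0, 0, 0, 0, 0, 0, 0], "offset": [[0, 0.3, 0], [0, 0.6, 0], [0, 0.6, 0], [0, 0.6, 0], [0, 0.6, 0], [0, 0.6, 0], [0, 0.6, 0], [0, 0.6, 0]], "twist": [0, 0, 0, 0, 0, 0, 0, 0]}}

```text
clock: 21.5
tcp_pos: [0.5176, -0.1986, 0.1792]
orientation: [0.198, 0.68, 0.678, 0.199]
wrist_force: [1.0, 0.5, -1.5]
finger_gap: 0.0565
grip_force: 75.2
```

```bash
python3 st.py; python3 -c "
from h import *
print(abs(env.get_state()['qvel']).max(), env.hand_in())"
```

```text
21.5 [ 0.5176 -0.1986  0.1792] z [ 0.538  0.001 -0.843] y [ 0.843 -0.003  0.538] yaw_y -0.2 tilt 32.5 lean 0.0 [-0.707 -0.052 -0.671  0.501  0.358  0.949] F [ 1.   0.5 -1.5] [-0.05  0.66  0.04] gap 0.0565 75.21862205117941
the job is handed in; nothing more can be done
0.0009160553989563592 None
```

The terminal block is pressed home, the board is held still about 100 mm in front of the lens at the matching tilt, and the job was handed in at 21.5 s; no verdict came back.

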